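# Rock the bung out of a core ring and take a reading

## Robot

A 6-joint arm with a two-finger parallel gripper is mounted at the origin on the work surface. World frame = base frame: x ahead of the robot, y to its left, z up, the work surface at z = 0. Lengths are in m, angles in degrees, forces in N, time in s.
With the tool pointing down it reaches from about 0.4 to 0.825 m from the base axis. Payload 7 kg.
Tool frame: the origin (TCP) lies between the finger pads; the fingertips stand 19 mm ahead of it and the grasp point (between the pads) is the TCP; z points along the fingers, y is the line along which they close (so a half turn about z gives the same grasp; the last joint's range is limited). The gripper opens to 88 mm and grips with 3 to 60 N. Pads are 19 mm wide; open, the fingers measure 130 mm over their backs; the gripper's body (78 mm by 193 mm) begins 47 mm behind the grasp point.
Start: joints at [-47.894, 20.546, 0.682, 0, -70.136, -16.507], TCP at [0.292, -0.609, 0.246] pointing down, gripper open.
Joint ranges: [-176.03, 176.03], [-82.01, 121.73], [-58.28, 71.71], [-173.87, 95.51], [-174.79, -0.11], [-173.66, 173.66]. Speed limits (degrees/s): [136.94, 136.94, 172.46, 180, 180, 180].

## Interface

Orientations are given as [roll, pitch, yaw] about the fixed x, y, z axes, in that order (R = Rz(yaw) Ry(pitch) Rx(roll)).
In Python, from plant import r gives the robot as it stands. The module is installed in compiled form; this text tells all that it offers.
- The arm moves only by the shell command python3 -m pendant 'ROWS' [OPENING] [FORCE]. ROWS is JSON, a list of rows, each a list of 6 numbers: the shift along the tool's x, y, z in mm, then the turn, a rotation vector about the tool's x, y, z in rad. In form: [[tx, ty, tz, wx, wy, wz], ...]. A call has 1 to 20 rows; each row is the pose to reach, as a shift and turn from the pose commanded when the call began, along the tool's axes at that moment; what a row does not reach only later rows make up. A row lasts 1/8 s, in which the tool goes at most 62.5 mm and 10.7 degrees, less where a joint would pass 70% of its speed; a pose out of reach is approached as far as the arm can. A call with a gripper value outside its range is refused whole. OPENING is the finger opening in mm, from 0 to 87.6, set as the call begins (- or left out, the last holds). The fingers move at their own pace and stop on an object; FORCE is the grip in N (left out, the last holds). Time passes only in rows, so rows that repeat a pose let the fingers close. It gives the time, the measured TCP pose, the force, the opening and the grip force at its end, in the units of the state.
- r.get_state(): the state, without advancing time (a new reading comes with each control period).
- r.capture(name): name is "side" or "top"; returns the picture (480x640x3 uint8, red, green, blue); there is no depth.
- r.camera_params(name): a dict with "mtx" (3x3 intrinsics, pixels), "rvec" (rotation vector, rad) and "tvec" (3), from world to camera coordinates, as OpenCV has them. Camera axes: x right, y down, z forward; pixel columns grow to the right and rows downward; lengths in m; the calibration is good to about 2 mm. A picture is of the moment at which its call begins. camera_params takes no time and is no camera call.
- r.close_job(): hands the job in; it is judged then, once.
The state is a dict: "time_s": time; "joints": joint angles; "qd": joint speeds; "joint_torque": joint torques, N m; "tcp_pos": TCP position; "eef_rot": TCP orientation; "contact_force": force on the tool from outside, world axes, zero at the start; "moment": the same for the moment, N m; "gripper_width": finger opening in m; "gripper_force": force on a finger pad.
Only numpy, scipy, OpenCV 4.12 (cv2) and the standard library are available. Lean on these libraries where they do the work, as an engineer would, in place of code of your own. Each camera call takes 0.05 s, during which the arm holds its last target. There are 200 camera calls.

## Task

Rock the wooden bung side to side several times, towards one grip pad and then the other, while easing it up until it comes free of the copper core ring - a straight pull would drag the ring up out of its brass carriage, and the ring must stay down in there. Stand the bung upright on its narrow end in the white drying dish and let go. Then pick up the yellow probe, aim it straight down the open core ring at the middle of the pale stone disc inside, holding its lens about 10 cm from the stone, steady for at least one and a half seconds, and stand it back upright, lens down, on its blue mat, without knocking over or pushing about the green tamper and the spare ring.

Things in the scene. Friction and masses are not known exactly. Their poses are not given: they have to be found in the camera images.
- stand: Fixed steel rail (220 mm along y, 70 mm wide) with a brass ring carriage, 74 mm outside, its highest edge 130 mm above the bench, that holds the core ring leaning 30 degrees from vertical. Origin under the middle of the rail; z up, the lean is towards -x.
- core_mouth (a point): Rim centre of the core ring, an aged copper tube: 56 mm outside, 46 mm bore, 110 mm long, 0.5 kg. It stands loose (about 2 mm play), 54 mm deep in the brass carriage, leaning 30 to 33 degrees roughly towards the robot. z points out of the mouth along the tube; y is level, through the two grip pads: the rocking direction.
- core_seat (a point): Point on the tube's centre line midway between two sprung rubber pads (+y and -y side), 13 mm below the rim, axes as core_mouth. They pinch the bung: 14 to 20 N of straight pull slides it, but 5 to 7 N lifts the tube. Rock about this point's x axis, 6 to 8 degrees each way, rising 1 to 2 mm a swing: little pull is needed. The hold fades, gone after 16 mm; foot out after 35 mm.
- bung_grip (a point): Centre of the grip on the wooden bung's handle, a block 24 (x) by 20 (y) by 38 mm, 21 mm below to 17 mm above this point. Below it a shoulder 48 mm across, 6 mm thick, then a 40 mm taper, 38 mm across narrowing to 30 at the foot. 84 mm tall, 60 g; z from foot to handle. Seated: on the tube's line, this point 37 mm above the rim, shoulder 5 mm clear of it, axes as core_mouth.
- core_stone (a point): Middle of the top face of the pale porous stone disc (45 mm across) inside the core ring, 50 mm below the rim on the tube's centre line; axes as core_mouth.
- bung_foot (a point): Centre of the flat narrow end (30 mm across) of the bung, 67 mm below bung_grip along the bung's axis; z towards the handle.
- dish_floor (a point): Centre of the flat inner floor of the white ceramic drying dish (loose, 0.45 kg): inner floor about 98 mm across, 6 mm above the bench; rim 136 mm across, 28 mm above the bench.
- probe_grip (a point): Grip point on the centre line of the infrared spot probe, 88 mm above its lens end: a yellow round body 30 mm across from 32 to 115 mm above the lens end, on a black flared hood 48 mm across. It stands upright on the hood on its blue mat, 0.2 kg. z points up, away from the lens.
- probe_lens (a point): Centre of the flat lens end of the probe; it looks along its own -z.
- mat_top (a point): Centre of the top of the fixed blue mat, 110 mm square, 4 mm thick, flat on the bench.
- tamper: Green anodised aluminium tamper standing upright, 52 mm across the foot, 100 mm tall; origin at the centre of its underside. A bystander.
- spare_ring: Spare aged copper ring standing on the bench, 62 mm outside, 45 mm tall; origin at the centre of its underside. A bystander.
Things that resemble listed ones, but are neither listed nor needed, are in the scene too. What is shaped like the part that bears bung_grip but purple or red is not meant.

How it is judged (in metres and radians):
On the way, in this order (a step that is already met when the one before it is completed fails the run):
1. the bung, still in the core ring, leans towards the +y pad (grip point at least 2.5 mm to that side in the ring's own frame) (y of bung_grip in the frame of core_mouth above 0.0025 m and z of bung_foot in the frame of core_mouth below -0.002 m).
2. then it leans towards the -y pad (y of bung_grip in the frame of core_mouth below -0.0025 m and z of bung_foot in the frame of core_mouth below -0.002 m).
3. the bung is wholly out of the core ring, its foot above the rim (z of bung_foot in the frame of core_mouth above 0.005 m and distance of core_mouth from where it was at the start of the episode below 0.012 m), for 0.1 s.
4. the bung stands upright in the dish, let go (horizontal distance between bung_foot and dish_floor below 0.045 m and height (world z) of bung_foot below 0.012 m and angle between bung_foot's own z axis and vertical below 0.1 rad and distance between the grasp point and bung_grip above 0.04 m), for 0.3 s.
5. the probe looks down the core ring at the middle of the stone (within 12 mm, within 14 degrees of the tube's line, lens 70 to 140 mm from the stone) for 1.2 s (x of core_stone in the frame of probe_lens between -0.012 and 0.012 m and y of core_stone in the frame of probe_lens between -0.012 and 0.012 m and z of core_stone in the frame of probe_lens between -0.14 and -0.07 m and angle between the z axis of probe_lens and the z axis of core_mouth, either way round below 0.25 rad), for 1.2 s.
At the end, for the whole second after the job is handed in: Bung upright (6 degrees) on its narrow end on the dish floor, within 45 mm of its middle; probe upright (6 degrees), lens down on the mat, within 55 mm of its middle; core ring still down in its carriage, mouth within 12 mm of its start; robot clear (horizontal distance between bung_foot and dish_floor below 0.045 m and height (world z) of bung_foot below 0.012 m and angle between each of bung_foot, probe_lens's own z axis and vertical below 0.1 rad and distance of core_mouth from where it was at the start of the episode below 0.012 m and horizontal distance between probe_lens and mat_top below 0.055 m and height (world z) of probe_lens between 0.002 and 0.008 m); the robot touches nothing.
It fails at once if the core ring is pulled up out of its carriage (mouth moved more than 12 mm) (distance of core_mouth from where it was at the start of the episode above 0.012 m).
It fails at once if the tamper is pushed more than 30 mm or tipped over (distance of tamper from where it was at the start of the episode above 0.03 m or angle between tamper's own z axis and vertical above 0.3 rad).
It fails at once if the spare ring is pushed more than 30 mm or tipped over (distance of spare_ring from where it was at the start of the episode above 0.03 m or angle between spare_ring's own z axis and vertical above 0.3 rad).
It also fails if it takes over 72 s, if anything falls off the work surface, if the arm or the gripper's body presses on something with over 40 N, if the wrist force passes 120 N, or if a joint passes its speed limit or range.

## Working session

There is one attempt and no reset: what is moved stays moved. The work goes in short steps, Python scripts to look and compute and a shell command to move; the robot and the scene stay as the last step left them, time stands still between calls to the robot, and variables do not carry over. Pictures are saved under pics/ and viewed, at most 10 in all, crops included, and the job is handed in when it is done.

```bash
mkdir -p pics; python3 - <<'E'
from plant import r
import cv2
for n in("side","top"):
    cv2.imwrite(f"pics/{n}0.png",r.capture(n)[:,:,::-1]); p=r.camera_params(n); R=cv2.Rodrigues(p["rvec"])[0]; print(n,p["mtx"].tolist(),(-R.T@p["tvec"].reshape(3)),R.round(3).tolist())
print(r.get_state())
E
```

```text
side [[513.0797343143279, 0.0, 319.10120815065153], [0.0, 513.0797343143279, 240.8160380875286], [0.0, 0.0, 1.0]] [0.47233707 0.94564448 0.68391212] [[-0.999, -0.041, -0.02], [-0.003, 0.498, -0.867], [0.046, -0.866, -0.497]]
top [[455.33453320342534, 0.0, 313.8813367142239], [0.0, 455.33453320342534, 241.3096631626407], [0.0, 0.0, 1.0]] [ 0.44758371 -0.02617034  1.01096065] [[-0.013, -0.999, -0.035], [-0.997, 0.016, -0.076], [0.076, 0.034, -0.997]]
{'time_s': 0.1, 'joints': array([-4.78935854e+01,  2.05889227e+01,  6.38913154e-01, -1.83958289e-02,
       -7.01349488e+01, -1.65076665e+01]), 'qd': array([-0.00345293, -0.05019134,  0.06554161,  0.10026631, -0.00305687,
        0.01234262]), 'joint_torque': array([-1.03068956e-03, -5.84162271e+01,  2.93751866e+01,  7.01559573e+00,
        1.01776875e-02, -6.05067135e-05]), 'tcp_pos': array([ 0.29145971, -0.60838161,  0.24469547]), 'eef_rot': array([ 1.79913629e+02, -7.56144293e-03, -1.54407510e+02]), 'contact_force': array([-0.55240198,  0.0012563 ,  0.45442102]), 'moment': array([-0.00339935,  0.00259894,  0.03929813]), 'gripper_force': 0.0, 'gripper_width': 0.08752275230247201}
```

View pics/side0.png

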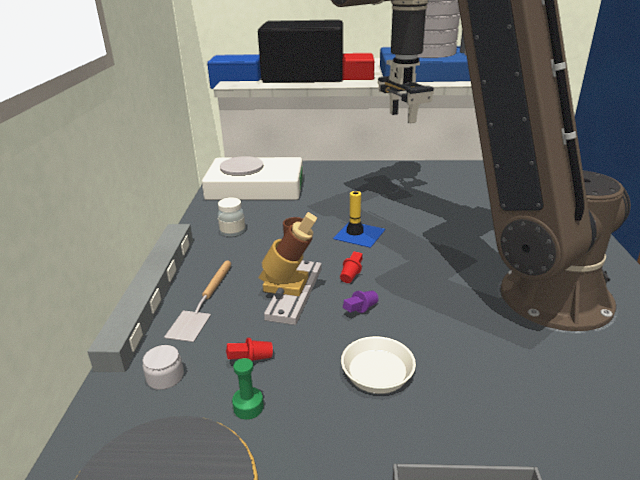

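View pics/top0.png

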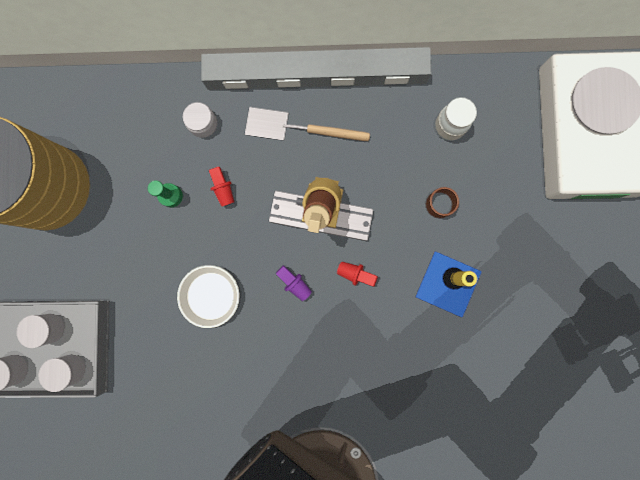

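```bash
python3 - <<'E'
import cv2,numpy as np
s=cv2.imread("pics/side0.png");t=cv2.imread("pics/top0.png")
a=cv2.resize(s[205:330,255:330],None,fx=4.8,fy=4.8,interpolation=cv2.INTER_CUBIC)
b=cv2.resize(t[165:250,265:380],None,fx=3.8,fy=3.8,interpolation=cv2.INTER_CUBIC)
c=np.zeros((600,800,3),np.uint8);c[:a.shape[0],:a.shape[1]]=a;c[:b.shape[0],362:362+b.shape[1]]=b
cv2.imwrite("pics/crop0.png",c)
E
```

```text
(no output)
```

View pics/crop0.png

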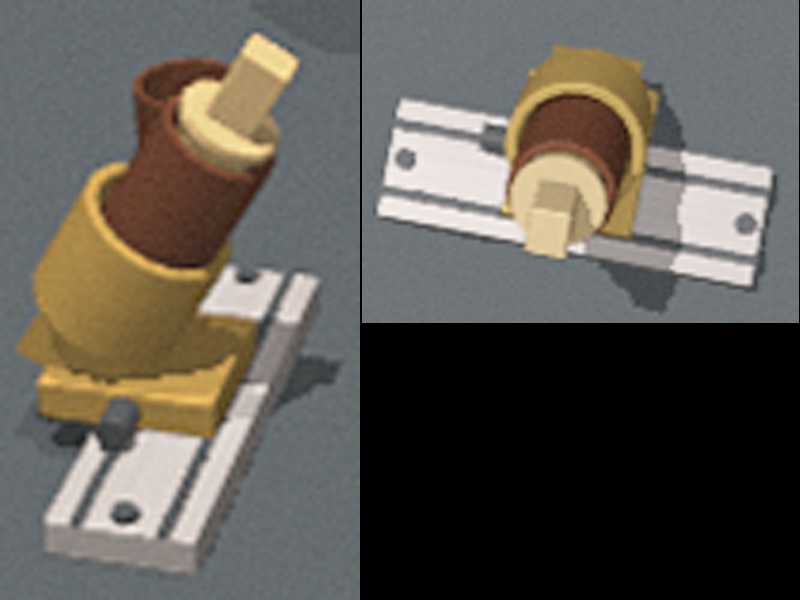

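```bash
cat > h.py <<'E'
import cv2,numpy as np
from plant import r
def P(n):
    p=r.camera_params(n);R=cv2.Rodrigues(np.array(p["rvec"],float))[0];return p["mtx"],R,np.array(p["tvec"],float).reshape(3)
C={n:P(n) for n in("side","top")}
def ray(n,uv):
    K,R,t=C[n];d=R.T@np.linalg.solve(K,[uv[0],uv[1],1]);return -R.T@t,d/np.linalg.norm(d)
def plane(n,uv,z):
    o,d=ray(n,uv);return o+d*(z-o[2])/d[2]
def tri(s,t):
    a,d=ray("side",s);b,e=ray("top",t);k=np.linalg.lstsq(np.c_[d,-e],b-a,rcond=None)[0]
    p,q=a+k[0]*d,b+k[1]*e;return (p+q)/2,np.linalg.norm(p-q)*1e3
def proj(n,X):
    K,R,t=C[n];c=K@(R@np.asarray(X)+t);return c[:2]/c[2]
def mask(im,lo,hi):return cv2.inRange(cv2.cvtColor(im,cv2.COLOR_BGR2HSV),np.array(lo),np.array(hi))
def blobs(m,roi,amin=20):
    x0,y0,x1,y1=roi;k=np.zeros_like(m);k[y0:y1,x0:x1]=m[y0:y1,x0:x1]
    return sorted([c for c in cv2.findContours(k,0,2)[0] if cv2.contourArea(c)>amin],key=cv2.contourArea)[::-1]
E
python3 - <<'E'
from h import *
np.set_printoptions(precision=4,suppress=True)
s=cv2.imread("pics/side0.png");t=cv2.imread("pics/top0.png")
print("htop",tri((312.1,216.9),(313.7,226.3)))
print("shoulder",tri((255+228/4.8,205+122/4.8),(265+(559-362)/3.8,165+197/3.8)))
cr=lambda p:(265+(p[0]-362)/3.8,165+p[1]/3.8)
q=[plane("top",cr(p),0.02) for p in((400,100),(772,170),(752,286),(379,215))];print("rail",q,np.mean(q,0),[np.linalg.norm(q[i]-q[i-1]) for i in range(4)])
m=mask(t,(105,150,60),(125,255,255));c=blobs(m,(400,240,490,330))[0]
b=cv2.minAreaRect(c);print("mat",b,[plane("top",p,.004) for p in cv2.boxPoints(b)],plane("top",b[0],.004))
m=mask(t,(0,0,150),(180,60,255));c=blobs(m,(170,255,250,335))[0];e=cv2.fitEllipse(c);print("dish",e,plane("top",e[0],.028))
m=mask(t,(20,120,80),(35,255,255));c=blobs(m,(440,260,490,300));print("probe top",[cv2.boundingRect(x) for x in c])
m=mask(s,(20,120,80),(35,255,255));c=blobs(m,(340,185,372,230));print("probe side",[cv2.boundingRect(x) for x in c])
m=mask(t,(0,80,30),(15,255,140));c=blobs(m,(420,180,465,225));e=cv2.fitEllipse(c[0]);print("spare",e,plane("top",e[0],.022))
m=mask(s,(60,120,40),(85,255,255));c=blobs(m,(220,350,275,420))[0];print("tamper side",cv2.boundingRect(c))
m=mask(t,(60,120,40),(85,255,255));c=blobs(m,(140,170,190,215))[0];print("tamper top",cv2.boundingRect(c),plane("top",(168,196),0))
E
```

```text
htop (array([0.5362, 0.0015, 0.1989]), np.float64(0.7661603081789702))
shoulder (array([ 0.5577, -0.0035,  0.1643]), np.float64(0.7382781008112917))
rail [array([0.6353, 0.092 , 0.02  ]), array([ 0.5903, -0.1224,  0.02  ]), array([ 0.5236, -0.1094,  0.02  ]), array([0.5683, 0.1047, 0.02  ])] [ 0.5794 -0.0088  0.02  ] [np.float64(0.06823368751525397), np.float64(0.2190765825054283), np.float64(0.06796145384719578), np.float64(0.2187215007499315)]
mat ((448.1206970214844, 284.0517272949219), (50.68428421020508, 49.896446228027344), 23.198589324951172) [array([ 0.399, -0.211,  0.004]), array([ 0.4985, -0.2568,  0.004 ]), array([ 0.4534, -0.3561,  0.004 ]), array([ 0.3549, -0.3099,  0.004 ])] [ 0.4262 -0.2835  0.004 ]
dish ((207.55516052246094, 296.16943359375), (61.49029541015625, 62.48678970336914), 29.99821662902832) [0.4072 0.2391 0.028 ]
probe top [(450, 271, 27, 15)]
probe side [(350, 191, 11, 33)]
spare ((442.048095703125, 202.7345428466797), (26.386518478393555, 30.7903995513916), 76.8525390625) [ 0.6026 -0.2721  0.022 ]
tamper side (232, 359, 31, 60)
tamper top (154, 181, 29, 26) [0.6332 0.3383 0.    ]
```

```bash
python3 - <<'E'
from h import *
s=cv2.imread("pics/side0.png");t=cv2.imread("pics/top0.png")
a=cv2.resize(s[205:250,280:320],None,fx=10,fy=10,interpolation=cv2.INTER_CUBIC)
b=cv2.resize(t[192:240,295:335],None,fx=10,fy=10,interpolation=cv2.INTER_CUBIC)
c=np.zeros((480,800,3),np.uint8);c[:450,:400]=a;c[:480,400:]=b
cv2.imwrite("pics/crop1.png",c)
E
```

```text
(no output)
```

View pics/crop1.png

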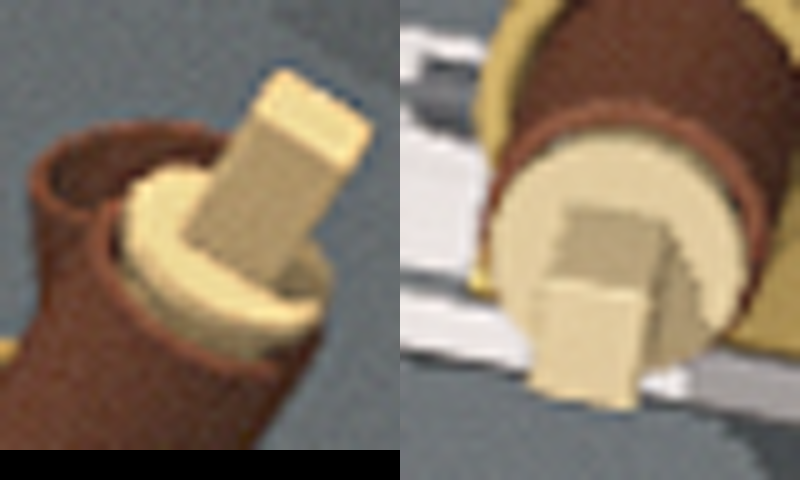

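```bash
python3 - <<'E'
from h import *
np.set_printoptions(precision=4,suppress=True)
S=[(253,108),(282,70),(372,128),(350,170)];T=[(548,278),(650,288),(635,408),(530,392)]
Q=[]
for a,b in zip(S,T):
    p,e=tri((280+(a[0]+.5)/10-.5,205+(a[1]+.5)/10-.5),(295+(b[0]-400+.5)/10-.5,192+(b[1]+.5)/10-.5));Q.append(p);print(p,e)
c=np.mean(Q,0);ex=(Q[0]+Q[1]-Q[2]-Q[3])/2;ey=(Q[0]+Q[3]-Q[1]-Q[2])/2
print(c,ex,np.linalg.norm(ex),ey,np.linalg.norm(ey));n=np.cross(ex,ey);n/=np.linalg.norm(n);print(n,np.degrees(np.arccos(n[2])))
# shoulder ellipse bits: top view shoulder ctr
yaw=np.arctan2(-.2055,.979);X=np.array([np.cos(yaw),np.sin(yaw),0])
for l in(30,31.5,33):
    l=np.radians(l);ax=-X*np.sin(l)+np.array([0,0,np.cos(l)]);m=c-.054*ax
    print(np.degrees(l),"mouth",m,"along stand x",(m[:2]-[.5794,-.0088])@X[:2],"y",(m[:2]-[.5794,-.0088])@[-X[1],X[0]])
    sh=c-.038*ax; print("shoulder top ctr px",(proj("side",sh)-[280,205])*10+4.5,(proj("top",sh)-[295,192])*10+4.5)
# probe & tamper
print("probe",tri((355.2,192.5),(469.5,279)),plane("top",(469.5,279),.119))
print("brass top edge", )
E
```

```text
[0.5492 0.0088 0.2061] 1.7552172501855774
[ 0.5457 -0.0093  0.2059] 1.0082040698107528
[ 0.5263 -0.0061  0.1939] 0.60100049444645
[0.5297 0.0128 0.1939] 1.054197488288646
[0.5378 0.0016 0.2   ] [ 0.0195 -0.0037  0.0121] 0.02318522742430939 [0.0035 0.0185 0.0001] 0.018860717338069703
[-0.5123  0.09    0.8541] 31.339334690784472
29.999999999999996 mouth [ 0.5642 -0.004   0.1532] along stand x -0.015885740520130035 y 0.0015850811950572242
shoulder top ctr px [233.2187 249.4938] [216.473  260.1877]
31.5 mouth [ 0.5654 -0.0042  0.1539] along stand x -0.014670818025468853 y 0.0015850811950572125
shoulder top ctr px [229.2319 246.9693] [217.2706 255.3705]
33.0 mouth [ 0.5665 -0.0045  0.1547] along stand x -0.01347523262931862 y 0.0015850811950572144
shoulder top ctr px [225.3027 244.3585] [218.0515 250.6039]
probe (array([ 0.4388, -0.2955,  0.1188]), np.float64(1.9038092301112592)) [ 0.4379 -0.2954  0.119 ]
brass top edge
```

```bash
cat >> h.py <<'E'
from scipy.spatial.transform import Rotation as Ro
np.set_printoptions(precision=4,suppress=True)
yw=np.radians(-11.3);ln=np.radians(31.5)
Y=np.array([-np.sin(yw),np.cos(yw),0]);AX=np.array([-np.cos(yw)*np.sin(ln),-np.sin(yw)*np.sin(ln),np.cos(ln)])
HT=np.array([.5378,.0016,.2000])
def at(ax,y):
    z=-ax;y=y-z*(y@z);y/=np.linalg.norm(y);return np.c_[np.cross(y,z),y,z]
def cur():
    s=r.get_state();return s["tcp_pos"],Ro.from_euler("xyz",s["eef_rot"],degrees=True).as_matrix(),s
def go(p,R=None):
    q,M,s=cur();R=M if R is None else R
    w=Ro.from_matrix(M.T@R).as_rotvec();d=M.T@(p-q)*1e3
    print("row",d.round(1),w.round(3),"rows>=",max(np.linalg.norm(d)/62.5,np.degrees(np.linalg.norm(w))/10.7).round(1),"t",s["time_s"].__round__(2))
E
python3 - <<'E'
from h import *
R=at(AX,Y);G=HT-.013*AX
go(G+.09*AX,R);print(G)
E
```

```text
row [-453.5  467.9  -20.3] [ 0.178 -0.531  0.627] rows>= 10.4 t 0.1
[0.5445 0.0003 0.1889]
```

```bash
python3 -m pendant '[[-40,41,-2,0.01,-0.04,0.05],[-85,88,-4,0.03,-0.09,0.11],[-130,134,-6,0.05,-0.15,0.18],[-175,180,-8,0.07,-0.2,0.24],[-220,227,-10,0.09,-0.26,0.3],[-265,273,-12,0.1,-0.31,0.37],[-310,320,-14,0.12,-0.36,0.43],[-355,366,-16,0.14,-0.42,0.49],[-400,413,-18,0.16,-0.47,0.55],[-430,444,-19,0.17,-0.5,0.6],[-453,468,-20,0.178,-0.531,0.627],[-453,468,-20,0.178,-0.531,0.627],[-453,468,-20,0.178,-0.531,0.627],[-453,468,-20,0.178,-0.531,0.627]]' 60 20
python3 - <<'E'
from h import *
R=at(AX,Y);G=HT-.013*AX
go(G+.09*AX,R);go(G,R);print(cur()[2]["joints"],cur()[2]["contact_force"])
for n in("side","top"): cv2.imwrite(f"pics/{n}1.png",r.capture(n)[:,:,::-1])
a=cv2.imread("pics/side1.png")[120:290,220:420];b=cv2.imread("pics/top1.png")[150:320,230:400]
cv2.imwrite("pics/c2.png",np.hstack([cv2.resize(a,(400,340)),cv2.resize(b,(340,340))]))
E
```

```text
time_s: 1.85
tcp_pos: [0.4981, 0.0107, 0.2653]
eef_rot: [-179.9, 31.5, 168.9]
contact_force: [-0.0, 0.7, 0.3]
gripper_width: 0.0602
gripper_force: 0.0
row [-0.5 -1.1 -0.1] [0.    0.001 0.004] rows>= 0.0 t 1.85
row [-0.5 -1.2 89.9] [0.    0.001 0.004] rows>= 1.4 t 1.85
[  34.4562  -14.248   -56.0964   43.7307  -32.7963 -169.7908] [-0.0056  0.7171  0.2504]
```

View pics/c2.png

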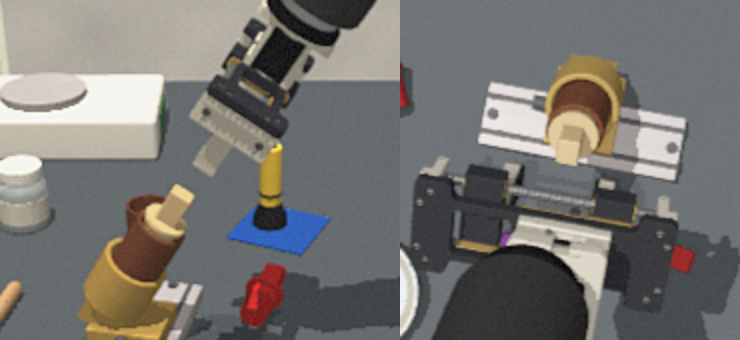

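```bash
python3 -m pendant '[[0,0,0,0,0,-0.18],[0,0,0,0,0,-0.36],[0,0,0,0,0,-0.54],[0,0,0,0,0,-0.72],[0,0,0,0,0,-0.9],[0,0,0,0,0,-1.08],[0,0,0,0,0,-1.26],[0,0,0,0,0,-1.44],[0,0,0,0,0,-1.62],[0,0,0,0,0,-1.8],[0,0,0,0,0,-1.98],[0,0,0,0,0,-2.16],[0,0,0,0,0,-2.34],[0,0,0,0,0,-2.52],[0,0,0,0,0,-2.7],[0,0,0,0,0,-2.88],[0,0,0,0,0,-3.06],[0,0,0,0,0,-3.138],[0,0,0,0,0,-3.138]]'
python3 - <<'E'
from h import *
R=at(AX,-Y);G=HT-.013*AX
go(G,R);print(cur()[2]["joints"])
E
```

```text
time_s: 4.32
tcp_pos: [0.4976, 0.008, 0.2655]
eef_rot: [-179.9, -31.5, -11.6]
contact_force: [0.2, 0.1, 0.3]
gripper_width: 0.0599
gripper_force: 0.0
row [ 0.3 -1.7 90.1] [ 0.001 -0.001 -0.005] rows>= 1.4 t 4.33
[ 34.1915 -14.3545 -56.1332  43.6679 -32.7957  10.0253]
```

```bash
python3 -m pendant '[[0,-1,20,0,0,-0.005],[0,-2,45,0,0,-0.005],[0,-2,65,0,0,-0.005],[0,-2,80,0,0,-0.005],[0,-2,90,0,0,-0.005],[0,-2,90,0,0,-0.005],[0,-2,90,0,0,-0.005]]'
python3 - <<'E'
from h import *
R=at(AX,-Y);G=HT-.013*AX
go(G,R);print(cur()[2]["joints"])
for n in("side","top"): cv2.imwrite(f"pics/{n}2.png",r.capture(n)[:,:,::-1])
a=cv2.imread("pics/side2.png")[180:260,260:360];b=cv2.imread("pics/top2.png")[160:250,260:375]
cv2.imwrite("pics/c3.png",np.hstack([cv2.resize(a,(400,340),interpolation=2),cv2.resize(b,(400,340),interpolation=2)]))
E
```

```text
time_s: 5.2
tcp_pos: [0.5536, 0.002, 0.2055]
eef_rot: [179.8, -30.0, -11.3]
contact_force: [0.4, 0.6, 0.8]
gripper_width: 0.0598
gripper_force: 0.0
row [-15.7   3.4  10. ] [0.003 0.026 0.   ] rows>= 0.3 t 5.2
[ 20.3323  -3.4058 -58.2264  60.1922 -17.7827   2.9636]
```

View pics/c3.png

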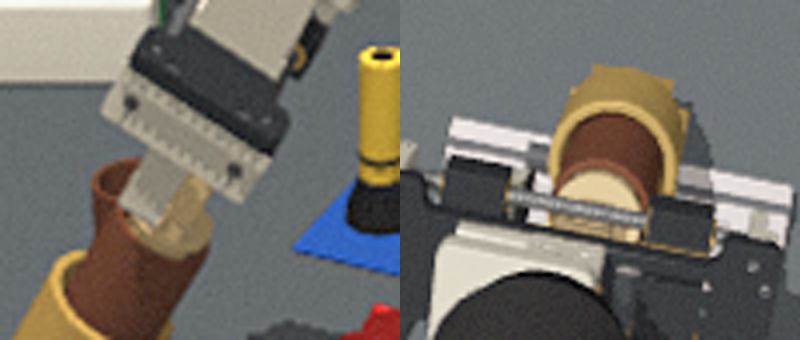

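```bash
cat >> h.py <<'E'
def axl(deg):
    l=np.radians(deg);return np.array([-np.cos(yw)*np.sin(l),-np.sin(yw)*np.sin(l),np.cos(l)])
G=HT-.013*AX
E
python3 - <<'E'
from h import *
A=axl(14);R=at(A,-Y)
go(G+.085*A,R);print(R)
E
```

```text
row [  7.6   4.1 -71.4] [ 0.002 -0.28   0.001] rows>= 1.5 t 5.3
[[ 0.9515 -0.1959  0.2372]
 [-0.1901 -0.9806 -0.0474]
 [ 0.2419  0.     -0.9703]]
```

```bash
python3 -m pendant '[[0,0,-30,0,0,0],[2,2,-55,0,-0.1,0],[5,4,-71,0,-0.2,0],[8,4,-71,0,-0.28,0],[8,4,-71,0,-0.28,0],[8,4,-71,0,-0.28,0]]'
python3 - <<'E'
from h import *
A=axl(14);R=at(A,-Y)
go(G,R);print(cur()[2]["joints"])
E
```

```text
time_s: 6.05
tcp_pos: [0.5243, 0.0039, 0.27]
eef_rot: [179.8, -14.0, -11.3]
contact_force: [-0.2, 0.0, 0.1]
gripper_width: 0.0601
gripper_force: 0.0
row [ 0.3 -0.7 83.6] [0.004 0.    0.001] rows>= 1.3 t 6.05
[ 28.1967  -2.9107 -30.5351  11.445  -52.203   44.2987]
```

```bash
python3 -m pendant '[[0,0,20,0,0,0],[0,-0.5,45,0,0,0],[0,-0.7,65,0,0,0],[0,-0.7,78,0.002,0,0],[0.3,-0.7,83.5,0.004,0,0],[0.3,-0.7,83.5,0.004,0,0],[0.3,-0.7,83.5,0.004,0,0]]'
python3 - <<'E'
from h import *
A=axl(14);R=at(A,-Y)
go(G,R);print(cur()[2]["joints"])
for n in("side","top"): cv2.imwrite(f"pics/{n}2.png",r.capture(n)[:,:,::-1])
a=cv2.imread("pics/side2.png")[180:260,260:360];b=cv2.imread("pics/top2.png")[160:250,260:375]
cv2.imwrite("pics/c4.png",np.hstack([cv2.resize(a,(400,340),interpolation=2),cv2.resize(b,(400,340),interpolation=2)]))
E
```

```text
time_s: 6.92
tcp_pos: [0.5455, 0.0009, 0.1906]
eef_rot: [-179.9, -14.0, -11.2]
contact_force: [-0.2, -0.4, 0.6]
gripper_width: 0.0598
gripper_force: 0.0
row [-1.3  0.8  1.4] [-0.002 -0.001  0.001] rows>= 0.0 t 6.92
[ 26.1092   3.3122 -36.0743  13.125  -40.0717  43.3809]
```

View pics/c4.png

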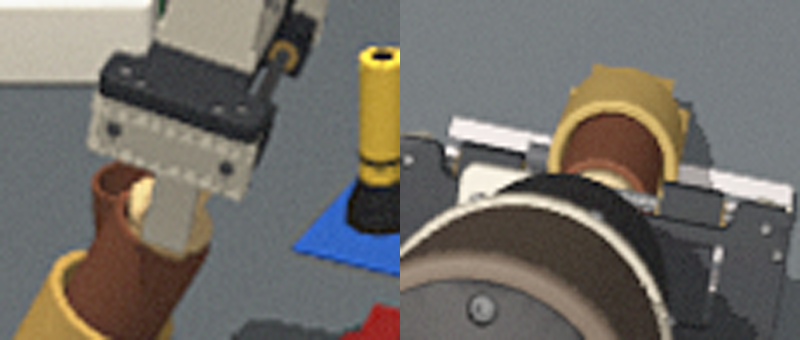

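```bash
python3 -m pendant '[[-1,0.5,1,0,0,0],[-1,0.5,1,0,0,0],[-1,0.5,1,0,0,0],[-1,0.5,1,0,0,0],[-1,0.5,1,0,0,0],[-1,0.5,1,0,0,0],[-1,0.5,1,0,0,0],[-1,0.5,1,0,0,0],[-1,0.5,1,0,0,0]]' 14 30
python3 - <<'E'
from h import *
q,M,s=cur();go(G,at(axl(14),-Y));print(s["contact_force"],s["moment"])
# rocking rows in tool frame: rotate about tube x thru seat, plus rise along AX
seat=HT-.067*AX
Xt=np.cross(Y,AX)
for k,(th,rise) in enumerate([(7,1),(-7,2.5),(7,4),(-7,5.5),(7,7),(-7,8.5),(7,10),(-7,11.5),(7,13),(-7,15),(7,17),(0,19)]):
    Q=Ro.from_rotvec(np.radians(th)*Xt).as_matrix()
    p=seat+Q@(q-seat+rise*1e-3*AX)
    print(th,rise,(M.T@(p-q)*1e3).round(1),(M.T@(np.radians(th)*Xt)).round(3))
print("axis in tool",M.T@AX, "lateral tube y of th>0", (Ro.from_rotvec(.1*Xt).as_matrix()@AX)@Y)
E
```

```text
time_s: 8.15
tcp_pos: [0.5444, 0.0004, 0.1886]
eef_rot: [-180.0, -14.0, -11.2]
contact_force: [0.5, -0.8, 0.1]
gripper_width: 0.0197
gripper_force: 29.9
row [ 0.2  0.1 -0.3] [-0.001  0.     0.001] rows>= 0.0 t 8.15
[ 0.4746 -0.8005  0.1098] [-0.1494  0.8603 -0.0763]
7 1 [-0.2  6.7 -0.6] [ 0.117  0.    -0.037]
-7 2.5 [-0.6 -6.9 -2. ] [-0.117 -0.     0.037]
7 4 [-1.1  7.  -3.4] [ 0.117  0.    -0.037]
-7 5.5 [-1.5 -7.2 -4.8] [-0.117 -0.     0.037]
7 7 [-2.   7.4 -6.3] [ 0.117  0.    -0.037]
-7 8.5 [-2.4 -7.6 -7.6] [-0.117 -0.     0.037]
7 10 [-2.9  7.8 -9.1] [ 0.117  0.    -0.037]
-7 11.5 [ -3.3  -8.  -10.5] [-0.117 -0.     0.037]
7 13 [ -3.8   8.1 -11.9] [ 0.117  0.    -0.037]
-7 15 [ -4.3  -8.4 -13.8] [-0.117 -0.     0.037]
7 17 [ -5.    8.6 -15.7] [ 0.117  0.    -0.037]
0 19 [ -5.7  -0.  -18.1] [0. 0. 0.]
axis in tool [-0.3011 -0.0012 -0.9536] lateral tube y of th>0 -0.09983341664682815
```

```bash
python3 -m pendant '[[0,-1.7,0,-0.03,0,0.01],[0,-3.4,-0.1,-0.06,0,0.019],[-0.1,-5.1,-0.3,-0.09,0,0.028],[-0.2,-6.7,-0.6,-0.117,0,0.037],[-0.2,-6.7,-0.6,-0.117,0,0.037],[-0.3,-3.4,-1.2,-0.06,0,0.019],[-0.4,0,-1.6,0,0,0],[-0.5,3.4,-1.8,0.06,0,-0.019],[-0.6,6.9,-2,0.117,0,-0.037],[-0.6,6.9,-2,0.117,0,-0.037]]'
python3 -m pendant '[[0,0,0,0,0,0]]'
python3 - <<'E'
from h import *
q,M,s=cur();print(s["contact_force"],s["moment"],s["gripper_width"],M.T@AX,(q-G)@Y,(q-G)@AX)
E
```

```text
time_s: 9.4
tcp_pos: [0.5423, -0.0065, 0.1909]
eef_rot: [-173.7, -14.2, -9.2]
contact_force: [-3.1, 2.7, 2.1]
gripper_width: 0.0198
gripper_force: 29.9
time_s: 9.52
tcp_pos: [0.5422, -0.0061, 0.1907]
eef_rot: [-173.8, -14.1, -9.1]
contact_force: [-2.2, 2.4, 3.8]
gripper_width: 0.0195
gripper_force: 29.9
[-2.1511  2.3844  3.8134] [0.7526 1.5835 0.3373] 0.01952022969355255 [-0.2982 -0.1231 -0.9465] -0.006656953744696055 0.0020326261877349552
```

```bash
cat >> h.py <<'E'
seat=HT-.067*AX;Xt=np.cross(Y,AX)
q0=np.array([.5444,.0004,.1886]);M0=Ro.from_euler("xyz",[-180,-14,-11.2],degrees=True).as_matrix()
def rock(th,rise):
    Q=Ro.from_rotvec(np.radians(th)*Xt).as_matrix();return seat+Q@(q0-seat+rise*1e-3*AX),Q@M0
def rows(a,L):
    p,R=rock(*a)
    for b in L:
        p2,R2=rock(*b);print(b,[float(x) for x in np.r_[(R.T@(p2-p)*1e3).round(1),Ro.from_matrix(R.T@R2).as_rotvec().round(3)]])
E
python3 - <<'E'
from h import *
rows((7,2.5),[(2.3,3),(-2.3,3.5),(-7,4),(-2.3,4.5),(2.3,5),(7,5.5),(2.3,6),(-2.3,6.5),(-7,7),(-2.3,7.5),(2.3,8),(7,8.5)])
E
```

```text
(2.3, 3) [-0.1, -4.7, -0.3, -0.078, -0.0, 0.025]
(-2.3, 3.5) [-0.1, -9.3, -0.2, -0.155, -0.0, 0.049]
(-7, 4) [0.1, -14.0, 0.2, -0.233, -0.0, 0.073]
(-2.3, 4.5) [-0.3, -9.4, -1.2, -0.155, -0.0, 0.049]
(2.3, 5) [-0.7, -4.8, -2.2, -0.078, -0.0, 0.025]
(7, 5.5) [-0.9, -0.0, -2.9, 0.0, 0.0, 0.0]
(2.3, 6) [-1.0, -4.9, -3.1, -0.078, -0.0, 0.025]
(-2.3, 6.5) [-0.9, -9.7, -3.0, -0.155, -0.0, 0.049]
(-7, 7) [-0.8, -14.7, -2.5, -0.233, -0.0, 0.073]
(-2.3, 7.5) [-1.2, -9.9, -4.0, -0.155, -0.0, 0.049]
(2.3, 8) [-1.6, -5.1, -5.0, -0.078, -0.0, 0.025]
(7, 8.5) [-1.8, -0.0, -5.7, 0.0, 0.0, 0.0]
```

```bash
python3 -m pendant '[[-0.1,-4.7,-0.3,-0.078,0,0.025],[-0.1,-9.3,-0.2,-0.155,0,0.049],[0.1,-14,0.2,-0.233,0,0.073],[0.1,-14,0.2,-0.233,0,0.073],[-0.3,-9.4,-1.2,-0.155,0,0.049],[-0.7,-4.8,-2.2,-0.078,0,0.025],[-0.9,0,-2.9,0,0,0],[-0.9,0,-2.9,0,0,0],[-1,-4.9,-3.1,-0.078,0,0.025],[-0.9,-9.7,-3,-0.155,0,0.049],[-0.8,-14.7,-2.5,-0.233,0,0.073],[-0.8,-14.7,-2.5,-0.233,0,0.073],[-1.2,-9.9,-4,-0.155,0,0.049],[-1.6,-5.1,-5,-0.078,0,0.025],[-1.8,0,-5.7,0,0,0],[-1.8,0,-5.7,0,0,0]]'
python3 - <<'E'
from h import *
q,M,s=cur();p,R=rock(7,8.5);print(s["contact_force"],s["gripper_width"],q-p)
for n in("side","top"): cv2.imwrite(f"pics/{n}3.png",r.capture(n)[:,:,::-1])
a=cv2.imread("pics/side3.png")[180:260,260:360];b=cv2.imread("pics/side0.png")[180:260,260:360]
cv2.imwrite("pics/c5.png",np.hstack([cv2.resize(a,(400,340),interpolation=2),cv2.resize(b,(400,340),interpolation=2)]))
rows((7,8.5),[(2.3,9),(-2.3,9.5),(-7,10),(-2.3,10.5),(2.3,11),(7,11.5),(2.3,12),(-2.3,12.5),(-7,13),(-2.3,13.5),(2.3,14),(7,14.5)])
E
```

```text
time_s: 11.52
tcp_pos: [0.5392, -0.0069, 0.1962]
eef_rot: [-173.6, -14.2, -9.2]
contact_force: [-2.0, 2.9, 1.7]
gripper_width: 0.02
gripper_force: 29.9
[-1.9648  2.9302  1.6514] 0.020021838561921898 [ 0.0004 -0.0007  0.0007]
(2.3, 9) [-0.1, -5.1, -0.3, -0.078, -0.0, 0.025]
(-2.3, 9.5) [-0.0, -10.2, -0.1, -0.155, -0.0, 0.049]
(-7, 10) [0.2, -15.4, 0.4, -0.233, -0.0, 0.073]
(-2.3, 10.5) [-0.3, -10.4, -1.1, -0.155, -0.0, 0.049]
(2.3, 11) [-0.7, -5.3, -2.2, -0.078, -0.0, 0.025]
(7, 11.5) [-0.9, -0.0, -2.9, 0.0, 0.0, 0.0]
(2.3, 12) [-1.0, -5.4, -3.1, -0.078, -0.0, 0.025]
(-2.3, 12.5) [-0.9, -10.7, -3.0, -0.155, -0.0, 0.049]
(-7, 13) [-0.7, -16.2, -2.4, -0.233, -0.0, 0.073]
(-2.3, 13.5) [-1.2, -10.9, -3.9, -0.155, -0.0, 0.049]
(2.3, 14) [-1.6, -5.6, -5.0, -0.078, -0.0, 0.025]
(7, 14.5) [-1.8, -0.0, -5.7, 0.0, 0.0, 0.0]
```

View pics/c5.png

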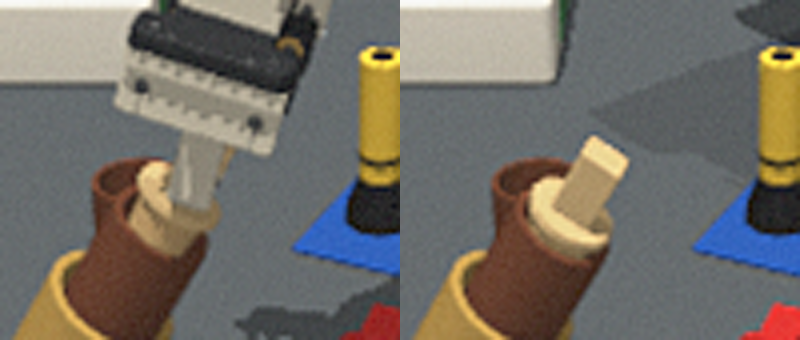

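```bash
python3 -m pendant '[[-0.1,-5.1,-0.3,-0.078,0,0.025],[0,-10.2,-0.1,-0.155,0,0.049],[0.2,-15.4,0.4,-0.233,0,0.073],[0.2,-15.4,0.4,-0.233,0,0.073],[-0.3,-10.4,-1.1,-0.155,0,0.049],[-0.7,-5.3,-2.2,-0.078,0,0.025],[-0.9,0,-2.9,0,0,0],[-0.9,0,-2.9,0,0,0],[-1,-5.4,-3.1,-0.078,0,0.025],[-0.9,-10.7,-3,-0.155,0,0.049],[-0.7,-16.2,-2.4,-0.233,0,0.073],[-0.7,-16.2,-2.4,-0.233,0,0.073],[-1.2,-10.9,-3.9,-0.155,0,0.049],[-1.6,-5.6,-5,-0.078,0,0.025],[-1.8,0,-5.7,0,0,0],[-1.8,0,-5.7,0,0,0]]'
python3 - <<'E'
from h import *
q,M,s=cur();p,R=rock(7,14.5);print(s["contact_force"],s["gripper_width"],q-p)
rows((7,14.5),[(2.3,15),(-2.3,15.5),(-7,16),(-2.3,16.5),(2.3,17),(4,17.5),(0,18),(0,20),(0,24),(0,30),(0,36),(0,45),(0,60),(0,85),(0,110)])
E
```

```text
time_s: 13.62
tcp_pos: [0.5359, -0.0071, 0.2011]
eef_rot: [-173.6, -14.2, -9.2]
contact_force: [-0.7, 2.1, 0.0]
gripper_width: 0.0196
gripper_force: 29.9
[-0.6937  2.142   0.0389] 0.01959766995610579 [ 0.0003 -0.0008  0.0006]
(2.3, 15) [-0.1, -5.6, -0.2, -0.078, -0.0, 0.025]
(-2.3, 15.5) [-0.0, -11.2, -0.1, -0.155, -0.0, 0.049]
(-7, 16) [0.2, -16.9, 0.6, -0.233, -0.0, 0.073]
(-2.3, 16.5) [-0.3, -11.4, -1.0, -0.155, -0.0, 0.049]
(2.3, 17) [-0.7, -5.8, -2.1, -0.078, -0.0, 0.025]
(4, 17.5) [-0.9, -3.7, -2.8, -0.05, -0.0, 0.016]
(0, 18) [-0.9, -8.7, -2.8, -0.117, -0.0, 0.037]
(0, 20) [-1.5, -9.0, -4.7, -0.117, -0.0, 0.037]
(0, 24) [-2.7, -9.5, -8.5, -0.117, -0.0, 0.037]
(0, 30) [-4.5, -10.2, -14.2, -0.117, -0.0, 0.037]
(0, 36) [-6.2, -11.0, -19.8, -0.117, -0.0, 0.037]
(0, 45) [-8.9, -12.1, -28.4, -0.117, -0.0, 0.037]
(0, 60) [-13.4, -13.9, -42.6, -0.117, -0.0, 0.037]
(0, 85) [-20.9, -17.0, -66.2, -0.117, -0.0, 0.037]
(0, 110) [-28.3, -20.0, -89.9, -0.117, -0.0, 0.037]
```

```bash
python3 -m pendant '[[-0.1,-5.6,-0.2,-0.078,0,0.025],[0,-11.2,-0.1,-0.155,0,0.049],[0.2,-16.9,0.6,-0.233,0,0.073],[-0.3,-11.4,-1,-0.155,0,0.049],[-0.7,-5.8,-2.1,-0.078,0,0.025],[-0.9,-3.7,-2.8,-0.05,0,0.016],[-0.9,-8.7,-2.8,-0.117,0,0.037],[-1.5,-9,-4.7,-0.117,0,0.037],[-2.1,-9.2,-6.6,-0.117,0,0.037],[-2.7,-9.5,-8.5,-0.117,0,0.037],[-3.6,-9.8,-11.3,-0.117,0,0.037],[-4.5,-10.2,-14.2,-0.117,0,0.037],[-6.2,-11,-19.8,-0.117,0,0.037],[-8.9,-12.1,-28.4,-0.117,0,0.037],[-13.4,-13.9,-42.6,-0.117,0,0.037],[-20.9,-17,-66.2,-0.117,0,0.037],[-20.9,-17,-66.2,-0.117,0,0.037],[-20.9,-17,-66.2,-0.117,0,0.037]]'
python3 - <<'E'
from h import *
q,M,s=cur();p,R=rock(0,85);print(s["contact_force"],q-p,s["joints"])
for n in("side","top"): cv2.imwrite(f"pics/{n}4.png",r.capture(n)[:,:,::-1])
# target: bung upright in dish: bung axis in tool
b=M.T@AX; print("bung ax in tool",b)
D=np.array([.4072,.2391,.006])
for y in(-11.3,10,30,50,70,-40):
    ya=np.radians(y);Yv=np.array([-np.sin(ya),np.cos(ya),0]);Xh=np.array([np.cos(ya),np.sin(ya),0])
    l=np.arctan2(.3011,.9536);A=Xh*np.sin(l)+np.array([0,0,np.cos(l)])
    R2=at(A,-Yv);g=D+[0,0,.071];print(y,R2@b);go(g+[0,0,.1],R2)
E
```

```text
time_s: 15.88
tcp_pos: [0.5007, 0.0092, 0.2612]
eef_rot: [-179.9, -14.0, -11.2]
contact_force: [-0.0, 0.7, -0.8]
gripper_width: 0.02
gripper_force: 29.9
[-0.01    0.6749 -0.7752] [-0.0001  0.0001  0.0001] [ 30.338   -5.1402 -33.8675  11.7988 -51.2552  41.8563]
bung ax in tool [-0.3007 -0.002  -0.9537]
-11.3 [0.0008 0.0019 1.    ]
row [-152.6 -207.6   48.2] [-0.    -0.549  0.001] rows>= 4.2 t 15.97
10 [0.    0.002 1.   ]
row [-152.6 -207.6   48.2] [-0.012 -0.543 -0.375] rows>= 4.2 t 15.97
30 [-0.0007  0.0019  1.    ]
row [-152.6 -207.6   48.2] [-0.023 -0.525 -0.728] rows>= 4.8 t 15.97
50 [-0.0013  0.0016  1.    ]
row [-152.6 -207.6   48.2] [-0.034 -0.495 -1.081] rows>= 6.4 t 15.97
70 [-0.0017  0.001   1.    ]
row [-152.6 -207.6   48.2] [-0.045 -0.453 -1.432] rows>= 8.0 t 15.97
-40 [0.0016 0.0013 1.    ]
row [-152.6 -207.6   48.2] [ 0.016 -0.537  0.508] rows>= 4.2 t 15.97
```

View pics/side4.png

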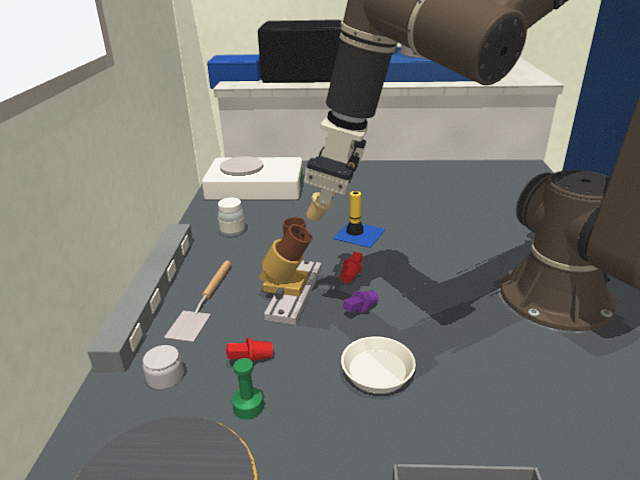

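```bash
python3 -m pendant '[[-19,-26,-10,-0.003,-0.066,-0.09],[-38,-52,-10,-0.006,-0.13,-0.18],[-57,-78,-8,-0.009,-0.2,-0.27],[-76,-104,0,-0.012,-0.26,-0.36],[-95,-130,10,-0.015,-0.33,-0.45],[-114,-156,22,-0.018,-0.39,-0.54],[-134,-182,34,-0.02,-0.46,-0.64],[-152,-207,48,-0.023,-0.525,-0.728],[-152,-207,48,-0.023,-0.525,-0.728],[-152,-207,48,-0.023,-0.525,-0.728],[-152,-207,48,-0.023,-0.525,-0.728]]'
python3 - <<'E'
from h import *
q,M,s=cur();print(s["joints"])
ya=np.radians(30);Yv=np.array([-np.sin(ya),np.cos(ya),0]);Xh=np.array([np.cos(ya),np.sin(ya),0]);l=np.arctan2(.3007,.9537)
R2=at(Xh*np.sin(l)+np.array([0,0,np.cos(l)]),-Yv)
g=np.array([.4072,.2391,.077])
go(g+[0,0,.1],R2);go(g+[0,0,.005],R2);go(g,R2)
for n in("side","top"): cv2.imwrite(f"pics/{n}5.png",r.capture(n)[:,:,::-1])
t=cv2.imread("pics/top5.png");m=mask(t,(0,0,150),(180,60,255))
a=cv2.resize(cv2.imread("pics/side5.png")[250:410,310:450],(350,400));b=cv2.resize(t[230:350,140:260],(400,400))
cv2.imwrite("pics/c6.png",np.hstack([a,b]))
E
```

```text
time_s: 17.35
tcp_pos: [0.4081, 0.238, 0.1784]
eef_rot: [180.0, 17.4, 29.9]
contact_force: [-0.3, 0.3, -0.6]
gripper_width: 0.0199
gripper_force: 29.9
[ 49.4111  15.5641 -15.6869  -5.8989 -75.2964  72.8607]
row [ 0.2 -1.4  1.4] [ 0.    -0.002 -0.001] rows>= 0.0 t 17.35
row [28.6 -1.5 92. ] [ 0.    -0.002 -0.001] rows>= 1.5 t 17.35
row [30.1 -1.5 96.8] [ 0.    -0.002 -0.001] rows>= 1.6 t 17.35
```

View pics/c6.png

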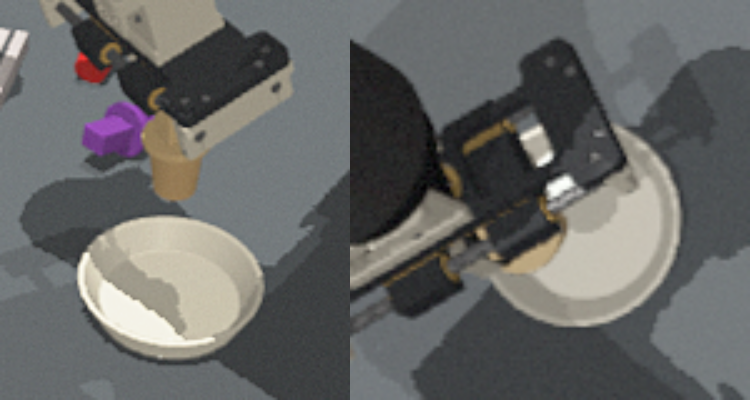

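```bash
python3 -m pendant '[[5,-1,15,0,0,0],[11,-1.5,35,0,0,0],[17,-1.5,55,0,0,0],[23,-1.5,75,0,0,0],[27,-1.5,87,0,0,0],[28.6,-1.5,92,0,-0.002,0],[28.6,-1.5,92,0,-0.002,0],[29.3,-1.5,94.4,0,-0.002,0],[29.3,-1.5,94.4,0,-0.002,0]]'
python3 - <<'E'
from h import *
q,M,s=cur();print(s["contact_force"])
go(np.array([.4072,.2391,.077]))
E
```

```text
time_s: 18.58
tcp_pos: [0.4069, 0.2398, 0.0793]
eef_rot: [-180.0, 17.6, 30.0]
contact_force: [-0.5, -0.2, 0.1]
gripper_width: 0.02
gripper_force: 29.9
[-0.5307 -0.2414  0.1444]
row [0.6 0.7 2.2] [0. 0. 0.] rows>= 0.0 t 18.57
```

```bash
python3 -m pendant '[[0.3,0,1,0,0,0],[0.6,0,2,0,0,0],[0.6,0,2,0,0,0]]'; python3 -m pendant '[[0.2,0,0.7,0,0,0],[0.4,0,1.4,0,0,0],[0.4,0,1.4,0,0,0]]'
```

```text
time_s: 18.95
tcp_pos: [0.4067, 0.2396, 0.0769]
eef_rot: [180.0, 17.6, 30.0]
contact_force: [-0.0, 1.0, -0.4]
gripper_width: 0.02
gripper_force: 29.9
time_s: 19.32
tcp_pos: [0.4067, 0.2395, 0.0754]
eef_rot: [180.0, 17.6, 30.0]
contact_force: [-0.0, 0.5, -1.4]
gripper_width: 0.0197
gripper_force: 29.9
```

```bash
python3 -m pendant '[[0.2,0,0.7,0,0,0],[0.4,0,1.4,0,0,0],[0.4,0,1.4,0,0,0]]'; python3 -m pendant '[[0.2,0,0.7,0,0,0],[0.4,0,1.4,0,0,0],[0.4,0,1.4,0,0,0]]'
```

```text
time_s: 19.7
tcp_pos: [0.4068, 0.2396, 0.0752]
eef_rot: [180.0, 17.6, 30.0]
contact_force: [-2.4, -1.0, 10.7]
gripper_width: 0.0197
gripper_force: 29.9
time_s: 20.08
tcp_pos: [0.4069, 0.2395, 0.0751]
eef_rot: [180.0, 17.6, 30.1]
contact_force: [-4.2, -1.1, 24.7]
gripper_width: 0.0199
gripper_force: 30.0
```

```bash
python3 -m pendant '[[-0.6,0,-1.9,0,0,0],[-0.6,0,-1.9,0,0,0]]'; python3 -m pendant '[[0,0,0,0,0,0],[0,0,0,0,0,0],[0,0,0,0,0,0],[0,0,0,0,0,0]]' 60
python3 -m pendant '[[0,0,-15,0,0,0],[0,0,-40,0,0,0],[0,0,-70,0,0,0],[0,0,-100,0,0,0],[0,0,-120,0,0,0],[0,0,-130,0,0,0]]'
python3 - <<'E'
from h import *
q,M,s=cur();print(s["joints"])
for n in("side","top"): cv2.imwrite(f"pics/{n}6.png",r.capture(n)[:,:,::-1])
t=cv2.imread("pics/top6.png")
a=cv2.resize(cv2.imread("pics/side6.png")[280:410,310:450],(400,370));b=cv2.resize(t[230:350,140:260],(370,370))
cv2.imwrite("pics/c7.png",np.hstack([a,b]))
# probe pick: tool vertical, grip at z .092
Pp=np.array([.438,-.2955,.092+.003])
for y in(-60,-30,0,20):
    ya=np.radians(y);R=at(np.array([0,0,1.]),-np.array([-np.sin(ya),np.cos(ya),0]));print(y);go(Pp+[0,0,.1],R)
E
```

```text
time_s: 20.32
tcp_pos: [0.4069, 0.2397, 0.0752]
eef_rot: [180.0, 17.5, 30.0]
contact_force: [-2.3, 0.7, 7.9]
gripper_width: 0.0199
gripper_force: 30.0
time_s: 20.82
tcp_pos: [0.4066, 0.2395, 0.0744]
eef_rot: [180.0, 17.6, 30.0]
contact_force: [0.9, -0.7, 1.3]
gripper_width: 0.0541
gripper_force: 0.0
time_s: 21.58
tcp_pos: [0.4414, 0.2597, 0.2004]
eef_rot: [-180.0, 17.4, 30.0]
contact_force: [0.0, -0.0, -0.1]
gripper_width: 0.0599
gripper_force: 0.0
[ 48.3179  17.9759  -9.201   -5.5149 -79.4788  73.4945]
-60
row [-266.1  479.1   88.5] [0.239 0.24  1.558] rows>= 8.9 t 21.68
-30
row [-266.1  479.1   88.5] [0.159 0.277 1.039] rows>= 8.9 t 21.68
0
row [-266.1  479.1   88.5] [0.08  0.298 0.52 ] rows>= 8.9 t 21.68
20
row [-266.1  479.1   88.5] [0.026 0.304 0.173] rows>= 8.9 t 21.68
```

View pics/c7.png

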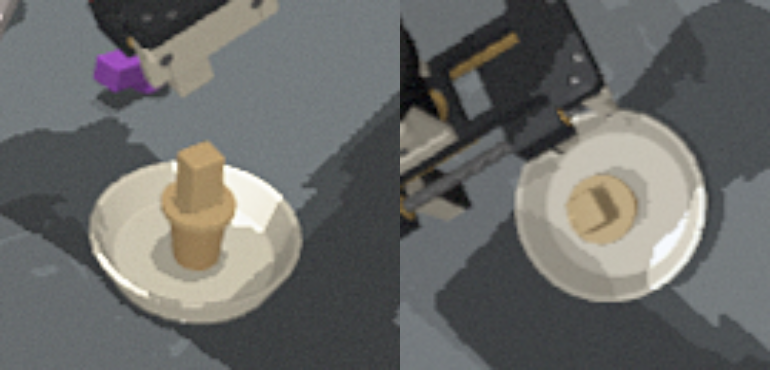

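```bash
cat >> h.py <<'E'
def Rp(yaw,back):
    ya=np.radians(yaw);l=np.radians(back);return at(np.array([np.cos(ya)*np.sin(l),np.sin(ya)*np.sin(l),np.cos(l)]),-np.array([-np.sin(ya),np.cos(ya),0]))
PG=np.array([.438,-.2955,.092])
E
python3 - <<'E'
from h import *
go(PG+[0,0,.1],Rp(-34,12))
E
```

```text
row [-265.2  479.1   91.3] [0.284 0.086 1.081] rows>= 8.9 t 21.68
```

```bash
python3 -m pendant '[[-26,48,-10,0.028,0.009,0.11],[-53,96,-10,0.057,0.017,0.22],[-80,144,-5,0.085,0.026,0.32],[-106,192,5,0.114,0.034,0.43],[-133,240,15,0.142,0.043,0.54],[-159,288,25,0.17,0.05,0.65],[-186,335,38,0.2,0.06,0.76],[-212,383,55,0.227,0.069,0.87],[-240,431,75,0.256,0.077,0.97],[-265,479,91,0.284,0.086,1.081],[-265,479,91,0.284,0.086,1.081],[-265,479,91,0.284,0.086,1.081],[-265,479,91,0.284,0.086,1.081]]' 70
python3 - <<'E'
from h import *
print(cur()[2]["joints"]);R=Rp(-34,12);go(PG+[0,0,.1],R);go(PG+[0,0,.03],R);go(PG,R)
s=r.capture("side")[:,:,::-1];m=mask(s,(20,120,80),(35,255,255));print([cv2.boundingRect(x) for x in blobs(m,(335,150,380,235),5)])
E
```

```text
time_s: 23.3
tcp_pos: [0.4378, -0.2946, 0.1919]
eef_rot: [179.9, 12.0, -33.9]
contact_force: [0.2, 0.2, 0.5]
gripper_width: 0.0699
gripper_force: 0.0
[-15.3537  16.4235 -12.0984  -3.8743 -72.9546  72.9521]
row [ 0.6  0.6 -0.2] [0.002 0.    0.001] rows>= 0.0 t 23.3
row [15.2  0.5 68.3] [0.002 0.    0.001] rows>= 1.1 t 23.3
row [21.5  0.5 97.6] [0.002 0.    0.001] rows>= 1.6 t 23.3
[(350, 191, 11, 33)]
```

```bash
python3 -m pendant '[[4,0.5,15,0,0,0],[9,0.5,35,0,0,0],[13,0.5,55,0,0,0],[17,0.5,75,0,0,0],[20,0.5,90,0,0,0],[21.5,0.5,97.5,0,0,0],[21.5,0.5,97.5,0,0,0],[21.5,0.5,97.5,0,0,0]]'
python3 -m pendant '[[0,0,0,0,0,0],[0,0,0,0,0,0],[0,0,0,0,0,0],[0,0,0,0,0,0],[0,0,0,0,0,0],[0,0,0,0,0,0],[0,0,0,0,0,0],[0,0,0,0,0,0]]' 22 30
python3 - <<'E'
from h import *
go(PG,Rp(-34,12))
E
```

```text
time_s: 24.35
tcp_pos: [0.4383, -0.2968, 0.0926]
eef_rot: [179.9, 11.9, -34.0]
contact_force: [-0.5, -0.0, 0.5]
gripper_width: 0.0702
gripper_force: 0.0
time_s: 25.35
tcp_pos: [0.4379, -0.2966, 0.092]
eef_rot: [179.9, 12.0, -34.0]
contact_force: [0.1, 0.3, -0.5]
gripper_width: 0.0297
gripper_force: 30.0
row [-0.5 -0.9  0.1] [ 0.002  0.    -0.   ] rows>= 0.0 t 25.35
```

```bash
python3 -m pendant '[[-3,0,-12,0,0,0],[-7,0,-35,0,0,0],[-13,0,-60,0,0,0],[-20,0,-95,0,0,0],[-27,0,-125,0,0,0],[-33,0,-155,0,0,0],[-38,0,-180,0,0,0],[-38,0,-180,0,0,0],[-38,0,-180,0,0,0]]'
python3 - <<'E'
from h import *
R=at(axl(19.5),-Y);go(HT+.115*AX,R);go(HT+.084*AX,R)
E
```

```text
time_s: 26.48
tcp_pos: [0.4378, -0.2962, 0.2754]
eef_rot: [179.9, 12.1, -34.0]
contact_force: [0.1, 0.4, -2.5]
gripper_width: 0.0294
gripper_force: 30.0
row [-140.9 -279.5    6.5] [ 0.028  0.544 -0.401] rows>= 5.0 t 26.48
row [-120.7 -285.8   29.2] [ 0.028  0.544 -0.401] rows>= 5.0 t 26.48
```

```bash
python3 -m pendant '[[-8,-15,-6,0,0.03,-0.02],[-22,-44,-12,0.004,0.08,-0.06],[-40,-80,-16,0.008,0.155,-0.115],[-60,-120,-16,0.012,0.23,-0.17],[-80,-160,-14,0.016,0.31,-0.23],[-100,-200,-8,0.02,0.39,-0.29],[-120,-238,-2,0.024,0.465,-0.34],[-133,-265,3,0.026,0.515,-0.38],[-141,-279.5,6.5,0.028,0.544,-0.401],[-141,-279.5,6.5,0.028,0.544,-0.401],[-135,-281,14,0.028,0.544,-0.401],[-128,-283.5,21,0.028,0.544,-0.401],[-121,-286,29,0.028,0.544,-0.401],[-121,-286,29,0.028,0.544,-0.401],[-121,-286,29,0.028,0.544,-0.401]]'
python3 - <<'E'
from h import *
R=at(axl(19.5),-Y);go(HT+.084*AX,R);print(cur()[2]["joints"],cur()[2]["contact_force"])
for n in("side","top"): cv2.imwrite(f"pics/{n}7.png",r.capture(n)[:,:,::-1])
s=cv2.imread("pics/side7.png")
# yellow body axis in side view vs predicted
c=blobs(mask(s,(22,150,80),(33,255,255)),(280,120,350,235),10);
for x in c: print(cv2.boundingRect(x),cv2.contourArea(x),cv2.minAreaRect(x))
q,M,_=cur();print("pred body ends px",proj("side",q+.027*AX),proj("side",q-.056*AX),"lens",proj("side",q-.088*AX))
k=blobs(mask(s,(0,0,0),(180,255,45)),(270,180,350,240),10);print([(cv2.boundingRect(x),cv2.minAreaRect(x)) for x in k][:4])
E
```

```text
time_s: 28.35
tcp_pos: [0.4953, 0.0098, 0.2722]
eef_rot: [179.9, -19.5, -11.3]
contact_force: [0.1, -0.3, -1.7]
gripper_width: 0.0297
gripper_force: 30.0
row [-0.7 -0.3  0.3] [ 0.001 -0.001  0.   ] rows>= 0.0 t 28.35
[ 33.6825  -9.3886 -39.8966  18.9032 -47.0234  33.5731] [ 0.0577 -0.2563 -1.7499]
(312, 184, 16, 28) 126.0 ((322.30767822265625, 198.5384521484375), (13.867505073547363, 26.07090950012207), 33.690067291259766)
pred body ends px [338.2456 175.4657] [317.4743 206.211 ] lens [309.9305 217.3771]
[((301, 204, 22, 22), ((311.3846130371094, 214.92306518554688), (21.63330841064453, 16.641006469726562), 33.6900634765625))]
```

```bash
python3 -m pendant '[[-0.7,-0.3,0.3,0,0,0],[-0.7,-0.3,0.3,0,0,0],[-0.7,-0.3,0.3,0,0,0],[-0.7,-0.3,0.3,0,0,0],[-0.7,-0.3,0.3,0,0,0],[-0.7,-0.3,0.3,0,0,0],[-0.7,-0.3,0.3,0,0,0],[-0.7,-0.3,0.3,0,0,0],[-0.7,-0.3,0.3,0,0,0],[-0.7,-0.3,0.3,0,0,0],[-0.7,-0.3,0.3,0,0,0],[-0.7,-0.3,0.3,0,0,0],[-0.7,-0.3,0.3,0,0,0],[-0.7,-0.3,0.3,0,0,0],[-0.7,-0.3,0.3,0,0,0],[-0.7,-0.3,0.3,0,0,0]]'
python3 - <<'E'
from h import *
from h import *
s=cv2.imread("pics/side7.png");t=cv2.imread("pics/top7.png")
# tube check: brown blob in side; predicted rim centre/ends
c=blobs(mask(s,(0,80,20),(12,255,130)),(265,200,325,275),20)
print([(cv2.boundingRect(x),cv2.minAreaRect(x)) for x in c][:3]);m=HT-.054*AX;Xt=np.cross(Y,AX)
print("mouth",proj("side",m),"rim +-x",proj("side",m+.028*Xt),proj("side",m-.028*Xt),"56 down",proj("side",m-.056*AX))
R=at(axl(19.5),-Y);go(HT+.125*AX,R)
E
```

```text
time_s: 30.45
tcp_pos: [0.4947, 0.0105, 0.2718]
eef_rot: [180.0, -19.6, -11.3]
contact_force: [0.0, -0.0, -2.7]
gripper_width: 0.0295
gripper_force: 30.0
[((276, 217, 36, 44), ((294.62921142578125, 238.6446075439453), (31.370267868041992, 43.66741180419922), 14.534454345703125))]
mouth [298.8657 234.5432] rim +-x [287.7519 227.4185] [309.9358 241.6398] 56 down [286.8365 252.3273]
row [ -8.4   0.3 -39.9] [ 0.    -0.001  0.001] rows>= 0.7 t 30.45
```

```bash
python3 -m pendant '[[-2,0,-10,0,0,0],[-5,0,-25,0,0,0],[-8.4,0,-40,0,0,0],[-8.4,0,-40,0,0,0]]'
python3 - <<'E'
from h import *
go(np.array([.43,-.288,.275]),Rp(-34,12))
E
```

```text
time_s: 30.95
tcp_pos: [0.4739, 0.0152, 0.3083]
eef_rot: [-179.9, -19.7, -11.3]
contact_force: [0.5, 1.2, -1.9]
gripper_width: 0.0294
gripper_force: 30.0
row [  3.9 306.   36.2] [-0.029 -0.545  0.402] rows>= 4.9 t 30.95
```

```bash
python3 -m pendant '[[0,15,-2,0,-0.01,0.01],[0,45,-4,-0.002,-0.06,0.04],[0,80,-2,-0.005,-0.12,0.09],[0,120,2,-0.009,-0.2,0.15],[1,160,8,-0.013,-0.27,0.2],[2,200,15,-0.018,-0.35,0.26],[3,240,23,-0.022,-0.42,0.31],[4,275,30,-0.026,-0.49,0.36],[4,298,35,-0.028,-0.53,0.39],[4,306,36,-0.029,-0.545,0.402],[4,306,36,-0.029,-0.545,0.402],[4,306,36,-0.029,-0.545,0.402]]'
python3 - <<'E'
from h import *
T=np.array([.43,-.288,.094]);go(T+[0,0,.01],Rp(-34,12));go(T,Rp(-34,12))
for n in("side","top"): cv2.imwrite(f"pics/{n}8.png",r.capture(n)[:,:,::-1])
s=cv2.imread("pics/side8.png");q,M,_=cur()
for x in blobs(mask(s,(22,150,80),(33,255,255)),(320,80,400,235),10): print(cv2.boundingRect(x),cv2.minAreaRect(x))
U=np.array([0,0,1]);print([proj("side",q+k*U) for k in(.027,-.056,-.088)])
E
```

```text
time_s: 32.45
tcp_pos: [0.4297, -0.2879, 0.2746]
eef_rot: [179.9, 12.0, -34.0]
contact_force: [0.4, -0.2, -2.1]
gripper_width: 0.0298
gripper_force: 30.0
row [ 35.7  -0.5 166.8] [ 0.002 -0.    -0.001] rows>= 2.7 t 32.45
row [ 37.8  -0.5 176.6] [ 0.002 -0.    -0.001] rows>= 2.9 t 32.45
(355, 125, 12, 29) ((361.4679870605469, 139.17599487304688), (9.570372581481934, 29.158329010009766), 10.304845809936523)
(355, 155, 10, 6) ((359.5, 157.5), (5.0, 9.0), 90.0)
[array([360.4864, 125.4717]), array([359.8365, 157.599 ]), array([359.5968, 169.4462])]
```

```bash
python3 -m pendant '[[4,0,20,0,0,0],[10,0,50,0,0,0],[17,0,85,0,0,0],[24,0,115,0,0,0],[29,-0.5,140,0,0,0],[33,-0.5,156,0,0,0],[35.7,-0.5,166.5,0.002,0,0],[36.5,-0.5,171,0.002,0,0],[36.9,-0.5,173,0.002,0,0],[36.9,-0.5,173,0.002,0,0],[36.9,-0.5,173,0.002,0,0]]'
python3 -m pendant '[[0.2,0,1,0,0,0],[0.4,0,2,0,0,0],[0.4,0,2,0,0,0]]'
python3 -m pendant '[[0.2,0,1,0,0,0],[0.4,0,2,0,0,0],[0.4,0,2,0,0,0]]'
```

```text
time_s: 33.92
tcp_pos: [0.4297, -0.2886, 0.0978]
eef_rot: [180.0, 12.0, -34.1]
contact_force: [-0.6, -0.0, -1.7]
gripper_width: 0.0297
gripper_force: 30.0
time_s: 34.3
tcp_pos: [0.4294, -0.2885, 0.0952]
eef_rot: [179.9, 12.1, -34.1]
contact_force: [-0.0, 0.6, -2.1]
gripper_width: 0.0294
gripper_force: 30.0
time_s: 34.67
tcp_pos: [0.4294, -0.2884, 0.0931]
eef_rot: [179.9, 12.1, -34.1]
contact_force: [0.3, -0.6, -2.7]
gripper_width: 0.0295
gripper_force: 30.0
```

```bash
python3 -m pendant '[[0.2,0,1,0,0,0],[0.2,0,1,0,0,0],[0.2,0,1,0,0,0]]'; python3 -m pendant '[[0.2,0,1,0,0,0],[0.2,0,1,0,0,0],[0.2,0,1,0,0,0]]'
```

```text
time_s: 35.05
tcp_pos: [0.4294, -0.2885, 0.0922]
eef_rot: [179.9, 12.1, -34.1]
contact_force: [-0.7, -0.4, -3.0]
gripper_width: 0.0296
gripper_force: 30.0
time_s: 35.42
tcp_pos: [0.4295, -0.2885, 0.092]
eef_rot: [179.9, 12.0, -34.1]
contact_force: [-1.5, 0.8, 5.5]
gripper_width: 0.0292
gripper_force: 30.0
```

```bash
python3 -m pendant '[[0,0,-0.4,0,0,0],[0,0,-0.4,0,0,0],[0,0,-0.4,0,0,0],[0,0,-0.4,0,0,0],[0,0,-0.4,0,0,0]]' 72
python3 -m pendant '[[0,0,-15,0,0,0],[0,0,-40,0,0,0],[0,0,-75,0,0,0],[0,0,-110,0,0,0],[0,0,-140,0,0,0],[-60,0,-150,0,0,0],[-110,0,-150,0,0,0],[-110,0,-150,0,0,0]]'
python3 - <<'E'
from h import *
ims={n:r.capture(n)[:,:,::-1].copy() for n in("side","top")};s,t=ims["side"],ims["top"]
for x in blobs(mask(s,(20,120,80),(35,255,255)),(335,150,380,240),10): print("probe side",cv2.boundingRect(x),cv2.minAreaRect(x))
print("pred",[proj("side",[.4294,-.2884,z]) for z in(.119,.036)])
for x in blobs(mask(t,(20,120,80),(35,255,255)),(430,255,490,310),10): b=cv2.boundingRect(x);print("probe top",b)
print(proj("top",[.4294,-.2884,.119]))
for n,lo,hi,roi in(("tamper",(60,120,40),(85,255,255),(220,350,275,420)),("brown",(0,80,20),(12,255,130),(265,200,325,275))):
    print(n,[cv2.boundingRect(x) for x in blobs(mask(s,lo,hi),roi)])
print("bung side",[cv2.boundingRect(x) for x in blobs(mask(s,(10,60,80),(25,200,255)),(340,310,415,400))])
print("spare",[cv2.boundingRect(x) for x in blobs(mask(t,(0,80,30),(15,255,140)),(420,180,465,225))])
print(cur()[2]["contact_force"],cur()[0])
E
```

```text
time_s: 36.05
tcp_pos: [0.4295, -0.2885, 0.0915]
eef_rot: [179.9, 12.1, -34.1]
contact_force: [-0.3, 0.4, 0.1]
gripper_width: 0.0703
gripper_force: 0.0
time_s: 37.05
tcp_pos: [0.3648, -0.2448, 0.264]
eef_rot: [-180.0, 11.8, -34.0]
contact_force: [0.5, 0.0, 0.9]
gripper_width: 0.0719
gripper_force: 0.0
probe side (353, 193, 12, 32) ((358.8087463378906, 208.4734344482422), (10.722841262817383, 31.24612808227539), 2.2025983333587646)
pred [array([359.2115, 193.5393]), array([358.6423, 221.5279])]
[466.0203 283.454 ]
tamper [(232, 359, 31, 60)]
brown [(276, 217, 36, 44)]
bung side [(366, 329, 27, 46)]
spare [(437, 189, 17, 5)]
[ 0.1593 -0.6178  0.2898] [ 0.3667 -0.2457  0.2627]
```

```bash
python3 -c "
from plant import r
print(r.close_job())"
```

```text
the job is handed in; nothing more can be done
None
```

The job is handed in at about 37 s: the bung stands in the dish, the probe aimed down the ring for over 2 s and is back upright on its mat, and the side view shows the ring still in its carriage and the tamper unmoved, but the arm partly hid the spare ring in the last picture; by mistake I viewed 11 pictures, one over the limit of 10.

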